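Refit the washed intake filter of the glaze-spray compressor

TASK

The compressor's washed filter cartridge has dried on the ware board and must go back in. Pinch the filter cover's two side catches together to free it, lift it off and stand it on the empty round bat; then put the cartridge upright into the filter box, down onto its seal, and let go of it; last, put the cover back on and press it down until both catches have snapped in under the deck. The plastic is thin: squeeze and press gently, never pry or force anything, and leave the other things on the bench where they are.

Things in the scene. Friction and masses are not known exactly. Their poses are not given: they have to be found in the camera images.
- machine: bench compressor, 375 x 150 mm: black filter box at the end away from the robot, pump (155 mm tall, from 89 mm off the box's middle) and motor (handle 192 mm high) on the robot's side. Stands on soft rubber feet, so it gives some mm under a press: go by force, not height. Over 30 N between it and cover or cartridge breaks them. Origin on the bench 70 mm below bay
- bay (a point): centre of the opening in the filter box's deck, at the deck's top face, 70 mm over the bench. z up, x points to the motor, y across the box. The deck is 104 (x) by 78 (y) mm, 5 mm thick; the opening 72 (x) by 56 (y) mm
- seal_top (a point): top of the springy foam seal on the floor of the cartridge's pocket in the box, 26 mm straight below bay. The pocket, centred under the opening, is 49 (x) by 31 (y) mm inside; its sloped mouth is 18 mm below the deck. Pushed 4 mm down the seal bears 11 N
- cover_mid (a point): centre of the light grey filter cover's cap, half-way up; z up, x its long way. The cap is 72 x 44 mm, 32 mm tall over the rim. Home: its 84 mm long rim lies on the deck, this point 16 mm above bay, x and y as bay's (either way round). Two skirts reach 16 mm below the rim into the opening (2 mm play); put down, it stands on them, this point 32 mm up. Snapped on at the start, the pocket empty
- cover: the same cover, about 95 g: origin at the middle of its rim's underside. Put on over the cartridge it first stands 3 to 4 mm too high, its roof on the cartridge. About 18 N down on the middle of the roof with the catches out moves it down past the click onto the stop of rim on deck; let go, it may spring back 0.6 mm
- catch_left: spring catch on the cover's +y side, same grey: upright ribbed pad 30 mm wide, 5 to 30 mm above the rim, outer face 32 mm from the cover's middle (64 mm over both, 53 mm pressed in). Slides 5.5 mm inward to a stop on a spring (2 N, at the end 6.4 N); its hook below holds 3 mm under the deck and is free when 3.5 mm in. Origin at rest: middle of the rim's underside
- catch_right: the same catch on the -y side, mirrored. Pinched together with 10 to 20 N both catches are fully in and the cover can be lifted and carried by them; above 30 N a catch breaks. The hooks' undersides slope, so they also snap in when simply pushed down through the opening
- cartridge_mid (a point): centre of the filter cartridge: upright block 46 (x) by 28 (y) mm, 54 mm tall, white pleated paper in a black frame, about 60 g, the same both ways round; z up, x its long way, which goes along bay's x. Standing in the pocket on the seal this point is 1 mm above bay and 28 mm of it show above the deck
- cartridge: the same cartridge: origin at the centre of its underside, axes as cartridge_mid
- bat: round wooden throwing bat, 200 mm across and 15 mm thick, fixed and empty, to the left or right of the compressor; origin at the centre of its underside
- board: plywood ware board 300 x 170 x 15 mm on the other side of the compressor, fixed, with the cartridge and a cup at its two ends (either way round); origin at the centre of its underside, x its long way
- beaker: bystander: bisque-fired (dull orange-brown) cup, 66 mm across, 70 mm tall, standing on the ware board at the other end from the cartridge; origin at the centre of its foot
- rib: bystander: flat wooden potter's rib, about 100 x 36 x 8 mm, on the bench; origin at the centre of its underside
- pail: bystander: galvanised pail of slip, 98 mm across the rim, 95 mm tall; origin at the centre of its foot
- spray_gun: bystander: aluminium spray gun lying on its side, about 110 x 180 x 60 mm; origin below the middle of its barrel
- glaze_jar: bystander: cream glaze jar with a white cap, 68 mm across, 85 mm tall; origin at the centre of its foot
- loop_tool: bystander: trimming tool with a wooden handle and a wire loop, 190 mm long; origin at its middle, on the bench
- bowl: bystander: cream bowl, 110 mm across, 50 mm tall; origin at the centre of its foot
Mind the look-alikes: they are no part of the job. Leave any red look-alike of the cover alone. Of the things that look like the cartridge, the smaller one is meant.

How it is judged:
On the way, in this order (a step that is already met when the one before it is completed fails the run):
1. the cover, freed, stands on the bat and is let go (horizontal distance between cover_mid and bat below 0.08 m and height (world z) of cover_mid below 0.054 m and angle between cover_mid's own z axis and vertical below 0.15 rad and contact force between the fingers and cover below 0.2 N), for 0.2 s.
2. the cartridge stands upright in its pocket on the seal and is let go (x of cartridge_mid in the frame of bay between -0.004 and 0.004 m and y of cartridge_mid in the frame of bay between -0.004 and 0.004 m and z of cartridge_mid in the frame of bay below 0.0035 m and angle between cartridge_mid's own z axis and vertical below 0.08 rad and angle between the x axis of cartridge_mid and the x axis of bay, either way round below 0.12 rad and contact force between the fingers and cartridge below 0.2 N), for 0.2 s.
At the end, for the whole second after the job is handed in: The cartridge is in its pocket and the cover is back over it, both within 4 mm of the middle of the bay and in line; the cover is fully down (within 2 mm, level), both catches are sprung out under the deck, everything is let go and at rest (x of cartridge_mid in the frame of bay between -0.004 and 0.004 m and y of cartridge_mid in the frame of bay between -0.004 and 0.004 m and z of cartridge_mid in the frame of bay below 0.0035 m and angle between cartridge_mid's own z axis and vertical below 0.08 rad and angle between the x axis of each of cartridge_mid, cover_mid and the x axis of bay, either way round below 0.12 rad and x of cover_mid in the frame of bay between -0.004 and 0.004 m and y of cover_mid in the frame of bay between -0.004 and 0.004 m and z of cover_mid in the frame of bay below 0.018 m and angle between cover_mid's own z axis and vertical below 0.05 rad and y of catch_left in the frame of cover_mid above -0.0015 m and y of catch_right in the frame of cover_mid below 0.0015 m and linear speed of each of cover, cartridge below 0.02 m/s); the robot touches nothing.
It fails at once if a catch is squeezed with more than 30 N (contact force between the fingers and catch_left above 30 N or contact force between the fingers and catch_right above 30 N).
It fails at once if the cover or the cartridge is pried or forced against the compressor with more than 30 N (contact force between any of cover, cartridge and machine above 30 N).
It fails at once if a bystander is shifted by more than 30 mm (distance of any of beaker, rib, pail, spray_gun, glaze_jar, loop_tool, bowl from where it was at the start of the episode above 0.03 m).
It also fails if it takes over 72 s, if anything falls off the work surface, if the arm or the gripper's body presses on something with over 40 N, if the wrist force passes 120 N, or if a joint passes its speed limit or range.

ROBOT

A 7-joint arm with a two-finger parallel gripper is mounted at the origin on the work surface. World frame = base frame: x ahead of the robot, y to its left, z up, the work surface at z = 0. Lengths are in m, angles in rad, forces in N, time in s.
With the tool pointing down it reaches from about 0.425 to 1.025 m from the base axis. Payload 9.4 kg.
Tool frame: the origin (TCP) lies between the finger pads; the fingertips stand arm.tip_reach ahead of it and the grasp point (between the pads) lies 3 mm ahead of it (arm.tip_reach is the distance from the TCP to the fingertips, in m); x points along the fingers, y is the direction in which the jaws open and shut, and the axes are right-handed (so a half turn about x gives the same grasp; the last joint's range is limited). The gripper opens to 85 mm and grips with 20 to 120 N. Pads are 22 mm wide; open, the fingers measure 114 mm over their backs; the gripper's body (76 mm by 85 mm) begins 54 mm behind the grasp point. The pads swing forward as they close: fully open they stand 13 mm farther back than shut.
Start: joints at [1.245, 0.599, -0.003, 1.599, 0.002, 0.943, -0.08], TCP at [0.179, -0.703, 0.253] pointing down, gripper open.
Joint ranges: [-2.57, 2.57], [-0.35, 1.97], [-1.29, 1.29], [0.11, 2.56], [-1.05, 4.19], [0.11, 1.86], [-2.63, 2.63]. Speed limits (rad/s): [2.22, 2.22, 3.01, 3.01, 3.14, 3.14, 3.14].

INTERFACE

Orientations are given as a 3x3 rotation matrix whose columns are the frame's x, y, z axes.
In Python, from workcell import arm gives the robot as it stands. The module is installed in compiled form; this text tells all that it offers.
- The arm moves only by the tool step_arm, never from a script. Its argument "rows" is a list of rows, each a list of 3 entries, a list of its own where there are three numbers: the shift along the world's x, y, z in m, then the turn about the world's z in rad, then the opening, from 0 (shut) to 1 (fully open). A call has 1 to 20 rows; each row is the pose to reach, as a shift and turn from the pose measured when the call began; what a row does not reach only later rows make up. A row lasts 1/10 s, in which the tool goes at most 50 mm and 8.59 degrees, less where a joint would pass 70% of its speed; a pose out of reach is approached as far as the arm can. A call with a gripper value outside its range is refused whole. The fingers move at their own pace and stop on an object; "force" is the grip in N (left out, the last holds). Time passes only in rows, so rows that repeat a pose let the fingers close. It gives the time, the measured TCP pose, the force and the opening at its end, in the units of the state.
- arm.get_obs(): the state, without advancing time (a new reading comes with each control period).
- arm.read_camera(name): name is "scene" or "top" or "wrist"; returns a dict with "image" (420x560x3 uint8, blue, green, red), "range_z" (420x560 float32, m along the optical axis (not along the pixel's ray), 0 where there is no reading), "vertical_fov" (degrees; the focal length in pixels is half the picture's height over the tangent of half this angle, whatever the lens; pixels are square), "cx", "cy" (the principal point, pixels), "world_to_cam" (4x4, takes a point from world to camera coordinates). Camera axes: x right, y up, looking along -z (the intrinsics and any distortion apply to the point x, -y, -z); pixel columns grow to the right and rows downward; lengths in m; the calibration is good to about 2 mm. The wrist camera is an equidistant fisheye: a pixel r from the principal point sees the ray r / f radians off the axis. A picture is of the moment at which its call begins.
- arm.close_job(): hands the job in, once; it reports no verdict.
The state is a dict: "t": time; "qpos": joint angles; "joint_velocities": joint speeds; "joint_efforts": joint torques, N m; "position": TCP position; "tool_rot": TCP orientation; "wrist_force": force on the tool from outside, world axes, zero at the start; "wrist_torque": the same for the moment, N m; "grip_width": finger opening in m.
Only numpy, scipy, OpenCV 4.12 (cv2) and the standard library are available. Lean on these libraries where they do the work, as an engineer would, in place of code of your own. Each camera call takes 0.05 s, during which the arm holds its last target. There are 200 camera calls.

## Working session

There is one attempt and no reset: what is moved stays moved. The work goes in short steps, Python scripts to look and compute and a tool call to move; the robot and the scene stay as the last step left them, time stands still between calls to the robot, and variables do not carry over. Pictures are saved under pics/ and viewed, about 8 in all and at most 12, crops included, and the job is handed in when it is done.

Besides the shell and the picture viewer there is one more tool, called after ">>>" by a JSON object that holds its "op" and its "data", one argument or row to a line. step_arm: Moves the arm, as the interface text tells. Its arguments: {"type":"object","properties":{"rows":{"type":"array"},"force":{"type":"number"}},"required":["rows"]}

```bash
mkdir -p pics
cat > h.py <<'E'
import numpy as np, cv2
from workcell import arm
def cam(n):
    return arm.read_camera(n)
def cloud(c,fish=False):
    h,w=c["range_z"].shape; f=h/2/np.tan(np.radians(c["vertical_fov"])/2)
    u,v=np.meshgrid(np.arange(w),np.arange(h)); a=(u-c["cx"])/f; b=(v-c["cy"])/f
    if fish:
        r=np.hypot(a,b); s=np.where(r>1e-9,np.tan(np.minimum(r,1.5))/np.maximum(r,1e-9),1); a=a*s;b=b*s
    z=c["range_z"]; P=np.stack([a*z,-b*z,-z],-1)
    T=np.linalg.inv(c["world_to_cam"]); W=P@T[:3,:3].T+T[:3,3]
    W[z<=0]=np.nan
    return W
E
python3 - <<'E'
from h import *
for n in ("scene","top"):
    c=cam(n); cv2.imwrite(f"pics/{n}0.png",c["image"]); np.savez(f"{n}0.npz",W=cloud(c),img=c["image"])
    print(n,c["vertical_fov"],np.linalg.inv(c["world_to_cam"])[:3,3])
o=arm.get_obs(); print(o,arm.tip_reach)
E
```

```text
scene 52.24585134524592 [ 1.05038736 -0.618367    1.13487465]
top 52.008134499305505 [0.35626423 0.01612588 1.31267928]
{'t': 0.1, 'qpos': array([ 1.24530902,  0.60004381, -0.00253359,  1.60004925,  0.00180409,
        0.94291902, -0.07978526]), 'joint_velocities': array([ 0.00157559, -0.00187683, -0.00072906, -0.00152459, -0.00054419,
        0.00046616,  0.0010542 ]), 'joint_efforts': array([ 6.97122494e-03, -7.77995610e+01,  1.57079291e+00, -2.58624637e+01,
        1.27464518e-02,  5.56094354e-03, -5.65710124e-06]), 'position': array([ 0.17840181, -0.70229948,  0.25250462]), 'tool_rot': array([[-4.83753798e-04,  2.46293914e-01, -9.69195065e-01],
       [ 1.33235256e-03, -9.69194159e-01, -2.46294349e-01],
       [-9.99998995e-01, -1.41045536e-03,  1.40701027e-04]]), 'wrist_force': array([ 0.37722752, -0.3188792 ,  0.49675995]), 'wrist_torque': array([ 0.0062633 ,  0.04859932, -0.01386693]), 'grip_width': 0.0856282172619679} 0.022
```

View pics/top0.png

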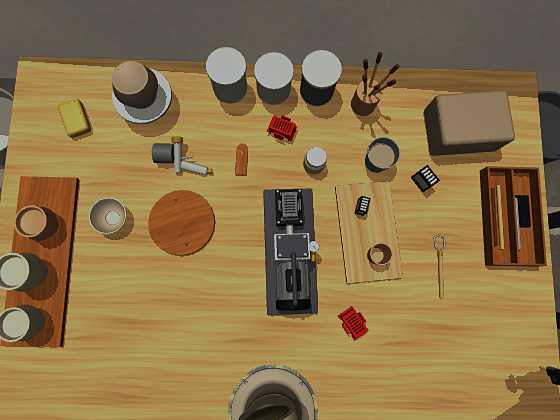

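View pics/scene0.png

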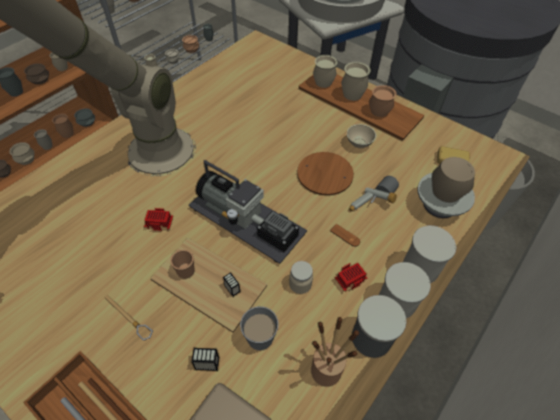

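The top view shows the cover at about (290,207) on the far end of the compressor, the bat at (181,222), the cartridge on the board at (363,206) and the cup at (381,257). The larger look-alike is at (425,178). I'll measure these from the depth data next.

Run:
```python
from h import *
for n in ("top","scene"):
    d=np.load(n+"0.npz"); W=d["W"].reshape(-1,3); W=W[~np.isnan(W).any(1)]
    if n=="top":
        W0=d["W"]
        for k,p in dict(cover=(290,207),bat=(181,222),cart=(363,206),cup=(381,257),pump=(292,246)).items(): print(k,W0[p[1],p[0]].round(4))
        seed={k:W0[p[1],p[0]] for k,p in dict(cover=(290,207),bat=(181,222),cart=(363,206)).items()}
    def rect(k,r,zl,zh):
        s=seed[k]; m=(np.hypot(*(W[:,:2]-s[:2]).T)<r)&(W[:,2]>zl)&(W[:,2]<zh); Q=W[m]
        R=cv2.minAreaRect((Q[:,:2]*1000).astype(np.float32)); print(n,k,m.sum(),"med",Q.mean(0).round(4),"rect",np.round(R[0],1),np.round(R[1],1),round(R[2],1))
    rect("cover",.06,.092,.115); rect("cart",.04,.055,.085); rect("bat",.12,.01,.02)
    rect("cover",.08,.06,.075)
    rect("cover",.2,.02,.2)
```

```text
cover [ 0.5765 -0.0357  0.1045]
bat [0.538  0.2896 0.0183]
cart [ 0.591  -0.2522  0.0708]
cup [ 0.4452 -0.3138  0.0283]
pump [ 0.461  -0.0409  0.1512]
top cover 426 med [ 0.5849 -0.0336  0.1021] rect [585.4 -33.1] [72.2 63.7] 1.7
top cart 151 med [ 0.5979 -0.2543  0.0693] rect [ 597.7 -254.8] [28.2 46.2] 74.3
top bat 3163 med [0.538  0.2899 0.0155] rect [539.4 289.8] [198.1 197.3] 25.5
top cover 385 med [ 0.5786 -0.0325  0.0699] rect [573.  -34.3] [132.2  78.2] 3.3
top cover 4799 med [ 0.5281 -0.0437  0.0795] rect [548.6 -70.5] [289.5 362.3] 41.6
scene cover 362 med [ 0.5888 -0.038   0.0997] rect [588.  -36.6] [72.3 68.7] 1.5
scene cart 168 med [ 0.6003 -0.2583  0.0669] rect [ 598.7 -257.1] [28. 49.] 76.1
scene bat 1654 med [0.5447 0.2843 0.0135] rect [542.2 286.2] [195.1 200.5] 37.9
scene cover 329 med [ 0.6021 -0.0504  0.0681] rect [587.3 -36.2] [107.3  80.6] 3.0
scene cover 4331 med [ 0.5368 -0.0646  0.0801] rect [573.2 -43.8] [179.5 391.7] 84.8
```

>>> {"op": "step_arm", "data": {
  "rows": [
    [[0.1, 0.16, 0.03], -0.1, 1],
    [[0.2, 0.33, 0.03], -0.22, 1],
    [[0.408, 0.668, 0.0], -0.22, 1],
    [[0.408, 0.668, 0.0], -0.22, 1],
    [[0.408, 0.668, 0.0], -0.22, 1],
    [[0.408, 0.668, 0.0], -0.22, 1],
    [[0.408, 0.668, 0.0], -0.22, 1],
    [[0.408, 0.668, 0.0], -0.22, 1],
    [[0.408, 0.668, 0.0], -0.22, 1],
    [[0.408, 0.668, 0.0], -0.22, 1],
    [[0.408, 0.668, 0.0], -0.22, 1],
    [[0.408, 0.668, 0.0], -0.22, 1],
    [[0.408, 0.668, 0.0], -0.22, 1],
    [[0.408, 0.668, 0.0], -0.22, 1],
    [[0.408, 0.668, 0.0], -0.22, 1],
    [[0.408, 0.668, 0.0], -0.22, 1],
    [[0.408, 0.668, 0.0], -0.22, 1],
    [[0.408, 0.668, 0.0], -0.22, 1]
  ],
  "force": 20
}}

```text
t: 1.9
position: [0.5863, -0.0336, 0.252]
tool_rot: [[-0.001, 0.031, -1.0], [0.001, -1.0, -0.031], [-1.0, -0.001, 0.001]]
wrist_force: [0.5, -0.5, -0.1]
grip_width: 0.0857
```

```bash
cat >> h.py <<'E'
def look(tag):
    c=cam("wrist"); cv2.imwrite(f"pics/{tag}.png",c["image"]); W=cloud(c,True); np.savez(tag+".npz",W=W,img=c["image"]); return W,c["image"]
def rect(W,xy,r,zl,zh,name=""):
    W=W.reshape(-1,3); W=W[~np.isnan(W).any(1)]
    m=(np.hypot(*(W[:,:2]-np.array(xy)).T)<r)&(W[:,2]>zl)&(W[:,2]<zh); Q=W[m]
    R=cv2.minAreaRect((Q[:,:2]*1000).astype(np.float32))
    print(name,m.sum(),"mean",Q.mean(0).round(4),"rect",np.round(R[0],1),np.round(R[1],1),round(R[2],1),"lo/hi",np.percentile(Q,[1,99],axis=0).round(4).tolist())
E
python3 - <<'E'
from h import *
W,_=look("w1")
rect(W,(.586,-.034),.06,.1,.108,"roof"); rect(W,(.586,-.034),.06,.092,.108,"cap+pads")
rect(W,(.586,-.034),.075,.066,.073,"deck")
print(np.nanmedian(W[...,2]))
E
```

```text
roof 4098 mean [ 0.5883 -0.0339  0.1021] rect [586.8 -33.8] [72.3 63.1] 3.9 lo/hi [[0.5521, -0.064, 0.1001], [0.6223, -0.0042, 0.1038]]
cap+pads 4371 mean [ 0.5888 -0.0338  0.1018] rect [586.9 -33.7] [72.5 63.8] 3.0 lo/hi [[0.5521, -0.0646, 0.094], [0.6228, -0.0033, 0.1037]]
deck 2810 mean [ 0.5974 -0.0331  0.0702] rect [586.5 -33.7] [105.1  78. ] 3.4 lo/hi [[0.5342, -0.0735, 0.0681], [0.6393, 0.0066, 0.0723]]
0.0080272705018819
```

View pics/w1.png

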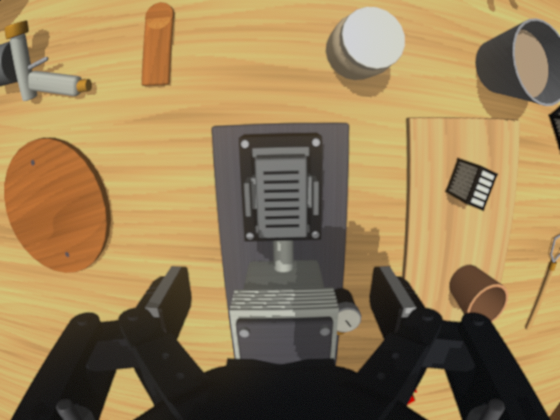

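The wrist view shows the cover centred at (283,190), with clear space beside both pads. The pads line up with the jaws. I'll descend now.

>>> {"op": "step_arm", "data": {
  "rows": [
    [[0, 0, -0.04], 0.028, 1],
    [[0, 0, -0.08], 0.028, 1],
    [[0, 0, -0.12], 0.028, 1],
    [[0, 0, -0.145], 0.028, 1],
    [[0, 0, -0.155], 0.028, 1],
    [[0, 0, -0.155], 0.028, 0.85],
    [[0, 0, -0.155], 0.028, 0.78],
    [[0, 0, -0.155], 0.028, 0.74],
    [[0, 0, -0.155], 0.028, 0.7],
    [[0, 0, -0.155], 0.028, 0.66],
    [[0, 0, -0.155], 0.028, 0.63],
    [[0, 0, -0.155], 0.028, 0.6],
    [[0, 0, -0.155], 0.028, 0.55],
    [[0, 0, -0.155], 0.028, 0.55]
  ],
  "force": 20
}}

```text
t: 3.35
position: [0.5867, -0.0351, 0.0987]
tool_rot: [[0.001, 0.057, -0.998], [0.001, -0.998, -0.057], [-1.0, -0.0, -0.001]]
wrist_force: [-1.7, -0.6, 9.0]
grip_width: 0.0521
```

>>> {"op": "step_arm", "data": {
  "rows": [
    [[0, 0, 0.003], 0, 0.5],
    [[0, 0, 0.008], 0, 0.5],
    [[0, 0, 0.015], 0, 0.5],
    [[0, 0, 0.025], 0, 0.5],
    [[0, 0, 0.04], 0, 0.5],
    [[0, 0, 0.06], 0, 0.5],
    [[0, 0, 0.06], 0, 0.5]
  ]
}}

```text
t: 4.05
position: [0.588, -0.0351, 0.1614]
tool_rot: [[0.005, 0.056, -0.998], [0.001, -0.998, -0.056], [-1.0, -0.0, -0.005]]
wrist_force: [0.5, -0.2, -0.6]
grip_width: 0.0521
```

Run:
```python
from h import *
print(arm.get_obs()["wrist_force"])
W,_=look("w2")
rect(W,(.586,-.035),.06,.15,.175,"roof"); rect(W,(.586,-.034),.075,.066,.073,"deck")
c=cam("scene"); cv2.imwrite("pics/s2.png",cv2.resize(c["image"][130:290,160:380],None,fx=3,fy=3))
```

```text
[ 0.54127089 -0.16513506 -0.59263934]
roof 18193 mean [ 0.5948 -0.0342  0.1633] rect [588.1 -34.7] [73.2 79.4] 3.7 lo/hi [[0.5545, -0.0707, 0.1516], [0.6248, 0.0021, 0.1735]]
deck 3365 mean [ 0.6272 -0.0301  0.0703] rect [606.  -32.7] [65.6 78.5] 3.2 lo/hi [[0.5852, -0.071, 0.0687], [0.6397, 0.0067, 0.072]]
```

View pics/s2.png

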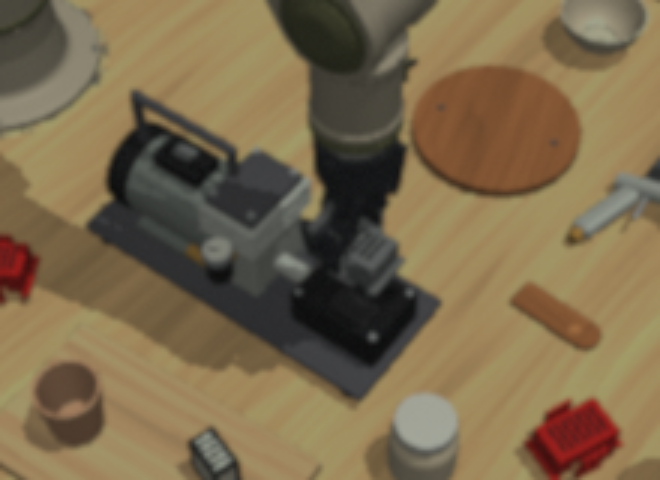

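The cover is free and held level above the box. I'll carry it to the bat.

>>> {"op": "step_arm", "data": {
  "rows": [
    [[-0.005, 0.03, 0], 0, 0.5],
    [[-0.011, 0.075, 0], 0, 0.5],
    [[-0.018, 0.12, 0], 0, 0.5],
    [[-0.024, 0.165, 0], 0, 0.5],
    [[-0.031, 0.21, 0], 0, 0.5],
    [[-0.038, 0.255, 0], 0, 0.5],
    [[-0.044, 0.3, -0.01], 0, 0.5],
    [[-0.048, 0.325, -0.03], 0, 0.5],
    [[-0.048, 0.325, -0.06], 0, 0.5],
    [[-0.048, 0.325, -0.085], 0, 0.5],
    [[-0.048, 0.325, -0.094], 0, 0.5],
    [[-0.048, 0.325, -0.096], 0, 0.5],
    [[-0.048, 0.325, -0.098], 0, 0.5]
  ]
}}

```text
t: 5.45
position: [0.5392, 0.2898, 0.0615]
tool_rot: [[0.003, 0.056, -0.998], [0.001, -0.998, -0.056], [-1.0, -0.001, -0.003]]
wrist_force: [0.4, -0.4, -1.7]
grip_width: 0.0518
```

>>> {"op": "step_arm", "data": {
  "rows": [
    [[0, 0, -0.001], 0, 0.5],
    [[0, 0, -0.002], 0, 0.5],
    [[0, 0, -0.002], 0, 0.5]
  ]
}}

```text
t: 5.75
position: [0.5399, 0.2898, 0.0609]
tool_rot: [[0.004, 0.056, -0.998], [0.002, -0.998, -0.056], [-1.0, -0.001, -0.005]]
wrist_force: [-0.5, -0.8, 3.5]
grip_width: 0.0519
```

>>> {"op": "step_arm", "data": {
  "rows": [
    [[0, 0, 0], 0, 0.58],
    [[0, 0, 0], 0, 0.63],
    [[0, 0, 0], 0, 0.7],
    [[0, 0, 0], 0, 0.8],
    [[0, 0, 0], 0, 1],
    [[0, 0, 0], 0, 1],
    [[0, 0, 0.01], 0, 1],
    [[0, 0, 0.04], 0, 1],
    [[0, 0, 0.09], 0, 1],
    [[0, 0, 0.14], 0, 1]
  ]
}}

```text
t: 6.75
position: [0.5394, 0.2895, 0.2025]
tool_rot: [[0.003, 0.055, -0.998], [0.001, -0.998, -0.055], [-1.0, -0.001, -0.003]]
wrist_force: [1.2, 0.8, 0.6]
grip_width: 0.0856
```

Run:
```python
from h import *
W,im=look("w3")
rect(W,(.54,.29),.05,.055,.07,"roof"); rect(W,(.54,.29),.08,.029,.04,"rim");rect(W,(.54,.29),.12,.01,.02,"bat")
```

```text
roof 4671 mean [0.5426 0.2904 0.063 ] rect [541.1 290.4] [71.7 64.5] 3.7 lo/hi [[0.5062, 0.2597, 0.058], [0.5766, 0.3209, 0.0648]]
rim 779 mean [0.5618 0.2914 0.0367] rect [540.8 289.9] [83.1 63. ] 3.1 lo/hi [[0.5008, 0.2625, 0.0333], [0.583, 0.3184, 0.0399]]
bat 23917 mean [0.5486 0.2907 0.0152] rect [540.6 290. ] [198.4 197.9] 1.1 lo/hi [[0.4478, 0.1972, 0.0135], [0.6346, 0.3833, 0.0169]]
```

View pics/w3.png

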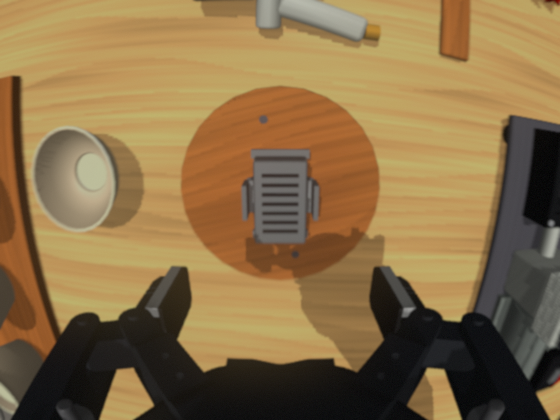

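The cover stands upright at the middle of the bat (281,197), with its catches out. Next I'll move to the cartridge.

>>> {"op": "step_arm", "data": {
  "rows": [
    [[0.01, -0.045, 0.02], 0, 1],
    [[0.059, -0.545, 0.02], -0.318, 1],
    [[0.059, -0.545, 0.02], -0.318, 1],
    [[0.059, -0.545, 0.02], -0.318, 1],
    [[0.059, -0.545, 0.02], -0.318, 1],
    [[0.059, -0.545, 0.02], -0.318, 1],
    [[0.059, -0.545, 0.02], -0.318, 1],
    [[0.059, -0.545, 0.02], -0.318, 1],
    [[0.059, -0.545, 0.02], -0.318, 1],
    [[0.059, -0.545, 0.02], -0.318, 1],
    [[0.059, -0.545, 0.02], -0.318, 1],
    [[0.059, -0.545, 0.02], -0.318, 1],
    [[0.059, -0.545, 0.02], -0.318, 1]
  ]
}}

```text
t: 8.1
position: [0.6009, -0.2562, 0.2314]
tool_rot: [[0.014, -0.264, -0.964], [0.002, -0.965, 0.264], [-1.0, -0.006, -0.013]]
wrist_force: [0.1, 1.7, 0.3]
grip_width: 0.0852
```

Run:
```python
from h import *
print(arm.get_obs()["position"],arm.get_obs()["tool_rot"][:,1])
W,im=look("w4")
rect(W,(.598,-.255),.04,.064,.075,"top"); rect(W,(.598,-.255),.04,.03,.075,"all");rect(W,(.598,-.255),.05,.01,.02,"board")
```

```text
[ 0.6009383  -0.2562294   0.23141286] [-0.26374461 -0.96457592 -0.00566339]
top 1520 mean [ 0.599  -0.2562  0.0692] rect [ 598.2 -255.9] [27.9 46.8] 75.4 lo/hi [[0.575, -0.2725, 0.0674], [0.6223, -0.2388, 0.0708]]
all 1646 mean [ 0.6005 -0.2566  0.0672] rect [ 598.2 -256. ] [27.9 46.8] 75.3 lo/hi [[0.5751, -0.2733, 0.0343], [0.6237, -0.2389, 0.0708]]
board 4870 mean [ 0.6029 -0.256   0.0151] rect [ 597.9 -255. ] [99.2 99.2] 75.0 lo/hi [[0.5509, -0.3023, 0.0134], [0.6455, -0.2079, 0.0169]]
```

View pics/w4.png

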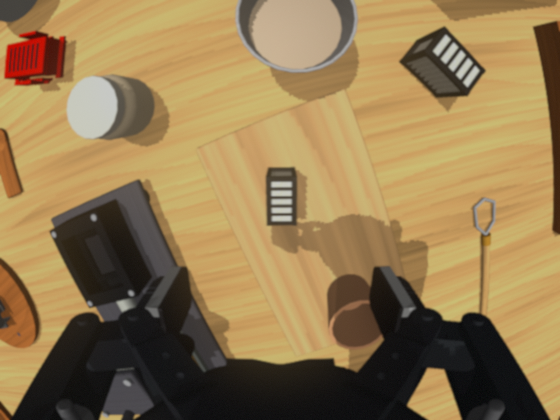

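The cartridge stands at (282,197), lined up with the jaws, and measures 46 x 28 mm, so it is the right one. I'll descend and grip it.

>>> {"op": "step_arm", "data": {
  "rows": [
    [[-0.003, 0, -0.04], 0.01, 1],
    [[-0.003, 0, -0.08], 0.01, 1],
    [[-0.003, 0, -0.12], 0.01, 1],
    [[-0.003, 0, -0.15], 0.01, 1],
    [[-0.003, 0, -0.164], 0.01, 1],
    [[-0.003, 0, -0.164], 0.01, 0.7],
    [[-0.003, 0, -0.164], 0.01, 0.5],
    [[-0.003, 0, -0.164], 0.01, 0.4],
    [[-0.003, 0, -0.164], 0.01, 0.34],
    [[-0.003, 0, -0.164], 0.01, 0.25],
    [[-0.003, 0, -0.164], 0.01, 0.2],
    [[-0.003, 0, -0.164], 0.01, 0.2]
  ],
  "force": 20
}}

```text
t: 9.35
position: [0.5991, -0.2542, 0.069]
tool_rot: [[0.016, -0.252, -0.968], [0.003, -0.968, 0.252], [-1.0, -0.007, -0.015]]
wrist_force: [-1.1, 1.0, 8.4]
grip_width: 0.0275
```

>>> {"op": "step_arm", "data": {
  "rows": [
    [[0, 0, 0.01], 0, 0.2],
    [[0, 0, 0.04], 0, 0.2],
    [[0, 0, 0.08], 0, 0.2],
    [[-0.002, 0.04, 0.1], 0.06, 0.2],
    [[-0.005, 0.08, 0.1], 0.12, 0.2],
    [[-0.007, 0.125, 0.1], 0.2, 0.2],
    [[-0.01, 0.17, 0.1], 0.27, 0.2],
    [[-0.012, 0.205, 0.1], 0.314, 0.2],
    [[-0.0125, 0.2205, 0.1], 0.314, 0.2],
    [[-0.0125, 0.2205, 0.1], 0.314, 0.2],
    [[-0.0125, 0.2205, 0.1], 0.314, 0.2]
  ]
}}

```text
t: 10.45
position: [0.5867, -0.035, 0.1694]
tool_rot: [[0.015, 0.058, -0.998], [0.007, -0.998, -0.058], [-1.0, -0.006, -0.016]]
wrist_force: [-0.4, -0.6, -1.0]
grip_width: 0.028
```

Run:
```python
from h import *
o=arm.get_obs();print(o["position"],o["tool_rot"],o["wrist_force"])
W,im=look("w5")
rect(W,(.586,-.034),.08,.064,.073,"deck"); rect(W,(.586,-.034),.04,.16,.18,"cart"); rect(W,(.586,-.034),.04,.125,.18,"cart")
c=cam("top"); V=cloud(c); rect(V,(.586,-.034),.09,.064,.075,"decktop")
```

```text
[ 0.58672979 -0.03495196  0.16944906] [[ 0.01544426  0.05832641 -0.99817809]
 [ 0.00663813 -0.99828114 -0.05822972]
 [-0.99985869 -0.00572672 -0.0158049 ]] [-0.38120442 -0.6405257  -1.02440941]
deck 5429 mean [ 0.61   -0.0325  0.0701] rect [595.3 -33.3] [87.1 78.7] 3.2 lo/hi [[0.5553, -0.0729, 0.067], [0.6394, 0.0064, 0.0719]]
cart 7413 mean [ 0.5906 -0.0343  0.1699] rect [586.4 -34.6] [47.3 55.3] 4.2 lo/hi [[0.5646, -0.06, 0.1612], [0.61, -0.0082, 0.1791]]
cart 9095 mean [ 0.5933 -0.0341  0.1654] rect [586.4 -34.5] [47.6 55.3] 3.4 lo/hi [[0.5649, -0.0598, 0.1275], [0.6102, -0.0084, 0.1789]]
decktop 42 mean [0.5686 0.0025 0.0704] rect [583.9   3.1] [104.2   4.6] 3.2 lo/hi [[0.533, -0.0001, 0.0653], [0.6346, 0.0081, 0.0748]]
```

View pics/w5.png

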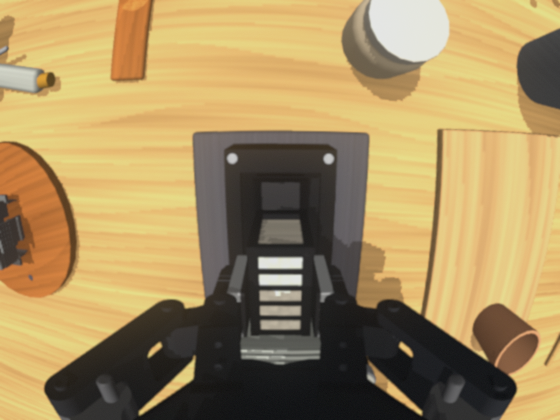

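The wrist view shows the cartridge held at (281,295), in line over the opening and pocket at (281,195). I'll lower it in.

>>> {"op": "step_arm", "data": {
  "rows": [
    [[-0.0005, 0.001, -0.02], 0, 0.2],
    [[-0.0005, 0.001, -0.04], 0, 0.2],
    [[-0.0005, 0.001, -0.055], 0, 0.2],
    [[-0.0005, 0.001, -0.06], 0, 0.2],
    [[-0.0005, 0.001, -0.063], 0, 0.2],
    [[-0.0005, 0.001, -0.066], 0, 0.2],
    [[-0.0005, 0.001, -0.068], 0, 0.2],
    [[-0.0005, 0.001, -0.068], 0, 0.2]
  ]
}}

```text
t: 11.35
position: [0.5863, -0.035, 0.1014]
tool_rot: [[0.016, 0.057, -0.998], [0.006, -0.998, -0.056], [-1.0, -0.006, -0.016]]
wrist_force: [-0.4, 0.2, -1.0]
grip_width: 0.0278
```

>>> {"op": "step_arm", "data": {
  "rows": [
    [[0, 0, -0.002], 0, 0.2],
    [[0, 0, -0.004], 0, 0.2],
    [[0, 0, -0.005], 0, 0.2],
    [[0, 0, -0.006], 0, 0.2],
    [[0, 0, -0.006], 0, 0.2]
  ]
}}

```text
t: 11.85
position: [0.5866, -0.035, 0.0957]
tool_rot: [[0.016, 0.057, -0.998], [0.006, -0.998, -0.056], [-1.0, -0.006, -0.017]]
wrist_force: [-1.2, 0.2, 5.8]
grip_width: 0.0275
```

>>> {"op": "step_arm", "data": {
  "rows": [
    [[0, 0, 0], 0, 0.3],
    [[0, 0, 0], 0, 0.36],
    [[0, 0, 0], 0, 0.42],
    [[0, 0, 0], 0, 0.55],
    [[0, 0, 0], 0, 0.75],
    [[0, 0, 0.01], 0, 0.9],
    [[0, 0, 0.05], 0, 1],
    [[0, 0, 0.1], 0, 1],
    [[0, 0, 0.13], 0, 1],
    [[0, 0, 0.15], 0, 1],
    [[0, 0, 0.15], 0, 1]
  ]
}}

```text
t: 12.95
position: [0.5879, -0.0351, 0.2496]
tool_rot: [[0.022, 0.056, -0.998], [0.007, -0.998, -0.056], [-1.0, -0.005, -0.023]]
wrist_force: [-0.2, -0.0, -0.3]
grip_width: 0.0854
```

Run:
```python
from h import *
o=arm.get_obs();print(o["position"],o["tool_rot"],o["wrist_force"])
W,im=look("w6")
rect(W,(.5865,-.0337),.075,.064,.073,"deck"); rect(W,(.586,-.034),.04,.09,.12,"cart"); rect(W,(.5865,-.0337),.075,.064,.12,"all")
```

```text
[ 0.5879011  -0.03508335  0.24958728] [[ 0.02219896  0.05637253 -0.99816298]
 [ 0.00662367 -0.9983954  -0.05623835]
 [-0.99973163 -0.00536306 -0.02253673]] [-0.18766202 -0.00956332 -0.33165722]
deck 4538 mean [ 0.5894 -0.0339  0.0701] rect [586.4 -33.8] [105.   78.5] 3.2 lo/hi [[0.5343, -0.0732, 0.0655], [0.6393, 0.0059, 0.072]]
cart 1650 mean [ 0.5875 -0.0349  0.0982] rect [586.6 -35. ] [46.4 27.8] 3.9 lo/hi [[0.564, -0.0491, 0.0945], [0.6097, -0.0209, 0.0999]]
all 6226 mean [ 0.589  -0.0341  0.0776] rect [586.4 -33.8] [105.   78.5] 3.2 lo/hi [[0.5347, -0.0727, 0.0658], [0.639, 0.0054, 0.0995]]
```

View pics/w6.png

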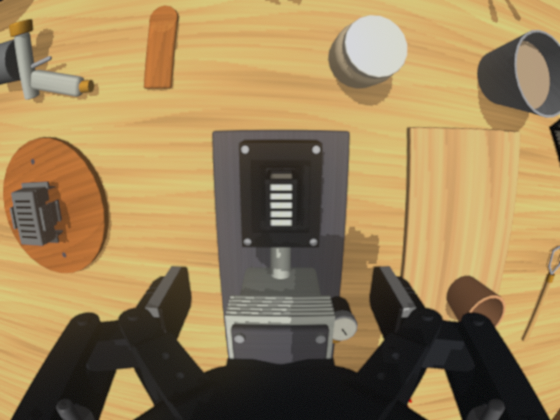

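The cartridge sits in the pocket at (281,202): its top is at the expected 98 mm, off by about 1 mm in y and in line. Back to the cover.

>>> {"op": "step_arm", "data": {
  "rows": [
    [[-0.007, 0.045, 0], 0, 1],
    [[-0.047, 0.325, -0.06], 0, 1],
    [[-0.047, 0.325, -0.06], 0, 1],
    [[-0.047, 0.325, -0.06], 0, 1],
    [[-0.047, 0.325, -0.06], 0, 1],
    [[-0.047, 0.325, -0.06], 0, 1],
    [[-0.047, 0.325, -0.06], 0, 1],
    [[-0.047, 0.325, -0.06], 0, 1],
    [[-0.047, 0.325, -0.1], 0, 1],
    [[-0.047, 0.325, -0.1], 0, 1]
  ]
}}

```text
t: 14.0
position: [0.5375, 0.2884, 0.1435]
tool_rot: [[0.013, 0.057, -0.998], [0.002, -0.998, -0.057], [-1.0, -0.001, -0.013]]
wrist_force: [-1.0, -0.4, 0.3]
grip_width: 0.0855
```

Run:
```python
from h import *
o=arm.get_obs();print(o["position"],o["tool_rot"],o["wrist_force"])
W,im=look("w7")
rect(W,(.541,.29),.055,.055,.07,"roof"); rect(W,(.541,.29),.08,.029,.04,"rim")
```

```text
[0.53754169 0.28838213 0.14345816] [[ 0.01297038  0.05706118 -0.99828643]
 [ 0.00205509 -0.99836982 -0.05703925]
 [-0.99991377 -0.00131174 -0.0130665 ]] [-0.98333085 -0.4294427   0.25006462]
roof 7383 mean [0.5432 0.2905 0.0629] rect [540.6 290.3] [72.2 64. ] 3.3 lo/hi [[0.5058, 0.2596, 0.0563], [0.5766, 0.3212, 0.0648]]
rim 1157 mean [0.5644 0.2912 0.0365] rect [540.9 290.5] [83.6 63.3] 3.0 lo/hi [[0.503, 0.2623, 0.0318], [0.583, 0.3187, 0.0399]]
```

>>> {"op": "step_arm", "data": {
  "rows": [
    [[0.003, 0.002, -0.035], 0, 1],
    [[0.003, 0.002, -0.065], 0, 1],
    [[0.003, 0.002, -0.082], 0, 1],
    [[0.003, 0.002, -0.082], 0, 0.85],
    [[0.003, 0.002, -0.082], 0, 0.78],
    [[0.003, 0.002, -0.082], 0, 0.74],
    [[0.003, 0.002, -0.082], 0, 0.7],
    [[0.003, 0.002, -0.082], 0, 0.66],
    [[0.003, 0.002, -0.082], 0, 0.63],
    [[0.003, 0.002, -0.082], 0, 0.6],
    [[0.003, 0.002, -0.082], 0, 0.5],
    [[0.003, 0.002, -0.082], 0, 0.5]
  ],
  "force": 20
}}

```text
t: 15.25
position: [0.5425, 0.2909, 0.0655]
tool_rot: [[0.017, 0.056, -0.998], [0.005, -0.998, -0.056], [-1.0, -0.004, -0.017]]
wrist_force: [-1.8, -1.1, 10.9]
grip_width: 0.052
```

>>> {"op": "step_arm", "data": {
  "rows": [
    [[0, 0, 0.01], 0, 0.5],
    [[0, 0, 0.04], 0, 0.5],
    [[0, 0, 0.085], 0, 0.5],
    [[0.003, -0.02, 0.115], 0, 0.5],
    [[0.009, -0.065, 0.115], 0, 0.5],
    [[0.015, -0.11, 0.115], 0, 0.5],
    [[0.022, -0.155, 0.115], 0, 0.5],
    [[0.028, -0.2, 0.115], 0, 0.5],
    [[0.034, -0.245, 0.115], 0, 0.5],
    [[0.04, -0.285, 0.115], 0, 0.5],
    [[0.044, -0.315, 0.115], 0, 0.5],
    [[0.045, -0.324, 0.115], 0, 0.5],
    [[0.045, -0.324, 0.115], 0, 0.5],
    [[0.045, -0.324, 0.115], 0, 0.5]
  ]
}}

```text
t: 16.65
position: [0.5874, -0.0318, 0.1808]
tool_rot: [[0.017, 0.057, -0.998], [0.005, -0.998, -0.057], [-1.0, -0.004, -0.018]]
wrist_force: [0.1, -0.2, -1.3]
grip_width: 0.0515
```

Run:
```python
from h import *
o=arm.get_obs();print(o["position"],o["tool_rot"],o["wrist_force"])
W,im=look("w8")
rect(W,(.5865,-.0337),.08,.064,.073,"deck")
p=o["position"][2]-.0185+.016
rect(W,(.5865,-.0337),.06,p-.005,p+.005,"roof+pads")
Q=W.reshape(-1,3); Q=Q[~np.isnan(Q).any(1)]
m=(abs(Q[:,0]-.587)<.05)&(abs(Q[:,1]+.034)<.021)&(Q[:,2]>p-.006)&(Q[:,2]<p+.008); Q=Q[m]
print(p,np.linalg.lstsq(np.c_[Q[:,:2]-[.587,-.034],np.ones(len(Q))],Q[:,2],rcond=None)[0], np.percentile(Q,[.5,99.5],axis=0))
```

```text
[ 0.58740744 -0.03177404  0.18084265] [[ 0.01744952  0.05705803 -0.99821836]
 [ 0.00536582 -0.99836133 -0.0569724 ]
 [-0.99983335 -0.00436212 -0.01772709]] [ 0.05137291 -0.18813812 -1.30430966]
deck 3055 mean [ 0.6262 -0.0338  0.0702] rect [602.5 -33. ] [72.6 78.6] 3.3 lo/hi [[0.5809, -0.0725, 0.0685], [0.6396, 0.0068, 0.072]]
roof+pads 15181 mean [ 0.5905 -0.0311  0.178 ] rect [585.3 -31.4] [72.6 79.2] 3.4 lo/hi [[0.5512, -0.0619, 0.1743], [0.6215, 0.0003, 0.1819]]
0.17834264795631005 [-0.00638852  0.00831047  0.17804987] [[ 0.55024426 -0.05459915  0.17334885]
 [ 0.62189798 -0.0131354   0.1796253 ]]
```

View pics/w8.png

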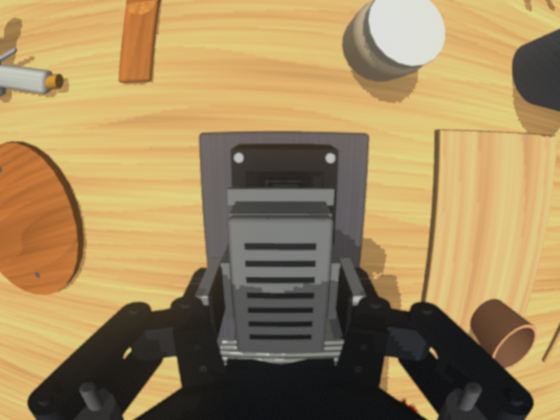

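The cover is held level over the box, about 2 mm off in +y, with its cap at (280,280). I'll correct that and lower it.

>>> {"op": "step_arm", "data": {
  "rows": [
    [[0.001, -0.002, -0.015], 0, 0.5],
    [[0.001, -0.002, -0.035], 0, 0.5],
    [[0.001, -0.002, -0.05], 0, 0.5],
    [[0.001, -0.002, -0.055], 0, 0.5],
    [[0.001, -0.002, -0.055], 0, 0.5]
  ]
}}

```text
t: 17.2
position: [0.5881, -0.0318, 0.1252]
tool_rot: [[0.016, 0.06, -0.998], [0.006, -0.998, -0.06], [-1.0, -0.005, -0.016]]
wrist_force: [-1.1, -0.6, -0.3]
grip_width: 0.0515
```

Run:
```python
from h import *
o=arm.get_obs();print(o["position"],o["wrist_force"])
W,im=look("w9")
rect(W,(.5865,-.0337),.08,.064,.073,"deck")
Q=W.reshape(-1,3); Q=Q[~np.isnan(Q).any(1)]; p=.123
m=(abs(Q[:,0]-.587)<.05)&(abs(Q[:,1]+.034)<.0235)&(Q[:,2]>p-.006)&(Q[:,2]<p+.008); Q=Q[m]
R=cv2.minAreaRect((Q[:,:2]*1000).astype(np.float32)); print(R,np.median(Q[:,2]))
```

```text
[ 0.58806776 -0.03178933  0.12522176] [-1.0789445  -0.55739719 -0.2947191 ]
deck 5766 mean [ 0.6224 -0.0348  0.0701] rect [586.7 -33.8] [104.5  78.4] 3.1 lo/hi [[0.5832, -0.0715, 0.0663], [0.6397, 0.0066, 0.0719]]
((585.949951171875, -34.04732894897461), (74.37731170654297, 47.03614807128906), 0.2969128489494324) 0.12249447103291766
```

>>> {"op": "step_arm", "data": {
  "rows": [
    [[0.0005, -0.0035, 0], 0, 0.5],
    [[0.0005, -0.0035, 0], 0, 0.5],
    [[0.0005, -0.0035, 0], 0, 0.5]
  ]
}}

```text
t: 17.55
position: [0.5892, -0.0358, 0.1265]
tool_rot: [[0.018, 0.059, -0.998], [0.006, -0.998, -0.059], [-1.0, -0.005, -0.018]]
wrist_force: [0.3, -0.4, -1.4]
grip_width: 0.0515
```

>>> {"op": "step_arm", "data": {
  "rows": [
    [[-0.001, 0.002, 0], 0, 0.5],
    [[-0.001, 0.002, 0], 0, 0.5],
    [[-0.001, 0.002, 0], 0, 0.5],
    [[-0.001, 0.002, 0], 0, 0.5]
  ]
}}

```text
t: 17.95
position: [0.5882, -0.0338, 0.1265]
tool_rot: [[0.018, 0.059, -0.998], [0.006, -0.998, -0.059], [-1.0, -0.005, -0.018]]
wrist_force: [0.6, 0.4, -1.1]
grip_width: 0.0516
```

Run:
```python
from h import *
for i in range(2):
    o=arm.get_obs();print(o["position"],o["wrist_force"])
    W,im=look("w10")
Q=W.reshape(-1,3); Q=Q[~np.isnan(Q).any(1)]
rect(W,(.5865,-.0337),.08,.064,.073,"deck")
rect(W,(.5865,-.0337),.07,.118,.129,"roof+pads")
# pads faces / roof edges in y as a function of strip x
for x in (.60,.61,.618):
    s=Q[(abs(Q[:,0]-x)<.004)&(abs(Q[:,1]+.034)<.045)&(Q[:,2]>.119)&(Q[:,2]<.128)]
    print(x,np.sort(s[:,1])[[0,5,-6,-1]], np.histogram(s[:,1],bins=np.arange(-.075,.01,.004))[0])
```

```text
[ 0.58823318 -0.03378648  0.12650466] [ 0.61453689  0.41577636 -1.05899695]
[ 0.58822992 -0.03381049  0.12647603] [-0.26800654  1.01196798 -1.18159223]
deck 5709 mean [ 0.6221 -0.0325  0.0701] rect [586.5 -34. ] [104.8  78.7] 3.6 lo/hi [[0.5815, -0.0716, 0.0665], [0.6396, 0.0066, 0.072]]
roof+pads 15303 mean [ 0.5914 -0.0331  0.1236] rect [585.9 -33.5] [73.1 79.2] 3.2 lo/hi [[0.5521, -0.0641, 0.1193], [0.6223, -0.0011, 0.1276]]
0.6 [-0.07253452 -0.07192637 -0.00078042 -0.00039993] [ 26  80  42  87 162 130 153 151 153 149 153 156 158 149 160 139 100  87
  56   0   0]
0.61 [-0.0541695  -0.05382294 -0.0099662  -0.00974821] [  0   0   0   0   0 109 167 166 168 172 166 169 170 170 160 168  33   0
   0   0   0]
0.618 [-0.05368312 -0.05336645 -0.01000555 -0.00985377] [  0   0   0   0   0  97 184 178 187 192 196 206 201 200 193 177  45   0
   0   0   0]
```

>>> {"op": "step_arm", "data": {
  "rows": [
    [[0.0005, 0, -0.004], 0, 0.5],
    [[0.0005, 0, -0.008], 0, 0.5],
    [[0.0005, 0, -0.011], 0, 0.5],
    [[0.0005, 0, -0.014], 0, 0.5],
    [[0.0005, 0, -0.016], 0, 0.5],
    [[0.0005, 0, -0.016], 0, 0.5]
  ]
}}

```text
t: 18.65
position: [0.5885, -0.0338, 0.1101]
tool_rot: [[0.017, 0.059, -0.998], [0.006, -0.998, -0.059], [-1.0, -0.005, -0.018]]
wrist_force: [0.3, 0.8, -1.1]
grip_width: 0.052
```

>>> {"op": "step_arm", "data": {
  "rows": [
    [[0, 0, -0.001], 0, 0.5],
    [[0, 0, -0.002], 0, 0.5],
    [[0, 0, -0.003], 0, 0.5],
    [[0, 0, -0.004], 0, 0.5],
    [[0, 0, -0.004], 0, 0.5]
  ]
}}

```text
t: 19.15
position: [0.5887, -0.0338, 0.1063]
tool_rot: [[0.018, 0.059, -0.998], [0.006, -0.998, -0.059], [-1.0, -0.005, -0.018]]
wrist_force: [-0.8, -0.3, 5.0]
grip_width: 0.0514
```

The roof now rests on the cartridge. I'll let go, rise, shut the fingers and press the middle of the roof.

>>> {"op": "step_arm", "data": {
  "rows": [
    [[0, 0, 0], 0, 0.56],
    [[0, 0, 0], 0, 0.63],
    [[0, 0, 0], 0, 0.7],
    [[0, 0, 0], 0, 0.8],
    [[0, 0, 0], 0, 1],
    [[0, 0, 0], 0, 1],
    [[0, 0, 0.015], 0, 1],
    [[0, 0, 0.05], 0, 1],
    [[0, 0, 0.09], 0, 1],
    [[0, 0, 0.1], 0, 0.5],
    [[0, 0, 0.1], 0, 0],
    [[0, 0, 0.1], 0, 0],
    [[0, 0, 0.1], 0, 0],
    [[0, 0, 0.1], 0, 0]
  ]
}}

```text
t: 20.55
position: [0.5881, -0.0338, 0.2049]
tool_rot: [[0.015, 0.059, -0.998], [0.006, -0.998, -0.059], [-1.0, -0.005, -0.016]]
wrist_force: [0.3, -0.7, -0.3]
grip_width: 0.0121
```

Run:
```python
from h import *
o=arm.get_obs();print(o["position"],o["wrist_force"],o["grip_width"])
W,im=look("w11")
rect(W,(.5865,-.0337),.075,.064,.0725,"deck")
rect(W,(.5865,-.0337),.05,.102,.112,"roof+pads")
```

```text
[ 0.58808461 -0.03377281  0.2048994 ] [ 0.33273422 -0.73129727 -0.33428036] 0.012057606069803719
deck 3671 mean [ 0.6021 -0.0334  0.0702] rect [586.7 -34.1] [104.2  78.4] 3.2 lo/hi [[0.5361, -0.0738, 0.0674], [0.6396, 0.0064, 0.072]]
roof+pads 5661 mean [ 0.5911 -0.0332  0.1055] rect [587.  -33.7] [71.9 57.8] 3.4 lo/hi [[0.5537, -0.0615, 0.1027], [0.6225, -0.006, 0.1072]]
```

View pics/w11.png

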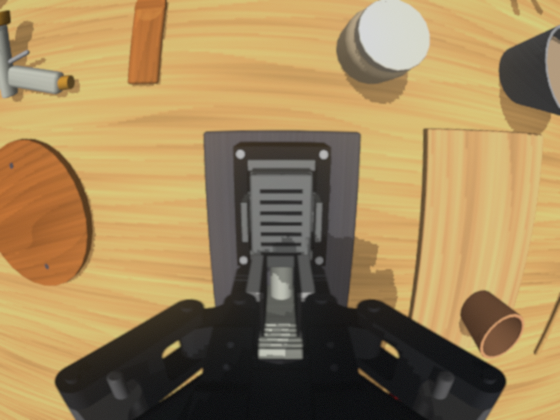

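The cover is centred at (281,205) with both catches partly in, standing 3.5 mm high. I'll come down to just above the roof.

>>> {"op": "step_arm", "data": {
  "rows": [
    [[-0.0015, 0, -0.025], 0, 0],
    [[-0.0015, 0, -0.05], 0, 0],
    [[-0.0015, 0, -0.065], 0, 0],
    [[-0.0015, 0, -0.071], 0, 0],
    [[-0.0015, 0, -0.071], 0, 0]
  ]
}}

```text
t: 21.1
position: [0.5862, -0.0338, 0.133]
tool_rot: [[0.014, 0.059, -0.998], [0.006, -0.998, -0.059], [-1.0, -0.005, -0.014]]
wrist_force: [0.6, 0.4, 0.5]
grip_width: 0.0
```

>>> {"op": "step_arm", "data": {
  "rows": [
    [[0, 0, -0.003], 0, 0],
    [[0, 0, -0.005], 0, 0],
    [[0, 0, -0.006], 0, 0],
    [[0, 0, -0.006], 0, 0]
  ]
}}

```text
t: 21.5
position: [0.5865, -0.0338, 0.1275]
tool_rot: [[0.014, 0.059, -0.998], [0.006, -0.998, -0.059], [-1.0, -0.005, -0.015]]
wrist_force: [-0.9, -0.4, 1.5]
grip_width: -0.0
```

Just touching. I'll press in small steps and watch the force.

>>> {"op": "step_arm", "data": {
  "rows": [
    [[0, 0, -0.001], 0, 0],
    [[0, 0, -0.002], 0, 0],
    [[0, 0, -0.002], 0, 0]
  ]
}}

```text
t: 21.8
position: [0.5866, -0.0338, 0.126]
tool_rot: [[0.015, 0.059, -0.998], [0.006, -0.998, -0.059], [-1.0, -0.005, -0.015]]
wrist_force: [-1.5, -0.2, 7.1]
grip_width: 0.0
```

>>> {"op": "step_arm", "data": {
  "rows": [
    [[0, 0, -0.001], 0, 0],
    [[0, 0, -0.0015], 0, 0],
    [[0, 0, -0.0015], 0, 0]
  ]
}}

```text
t: 22.1
position: [0.5867, -0.0339, 0.1253]
tool_rot: [[0.016, 0.059, -0.998], [0.006, -0.998, -0.059], [-1.0, -0.005, -0.016]]
wrist_force: [-1.9, -0.2, 8.6]
grip_width: -0.0
```

>>> {"op": "step_arm", "data": {
  "rows": [
    [[0, 0, -0.0015], 0, 0],
    [[0, 0, -0.0025], 0, 0],
    [[0, 0, -0.0025], 0, 0]
  ]
}}

```text
t: 22.4
position: [0.5868, -0.0339, 0.1235]
tool_rot: [[0.016, 0.059, -0.998], [0.006, -0.998, -0.059], [-1.0, -0.005, -0.017]]
wrist_force: [-3.0, -0.1, 8.7]
grip_width: 0.0002
```

>>> {"op": "step_arm", "data": {
  "rows": [
    [[0, 0, -0.0015], 0, 0],
    [[0, 0, -0.003], 0, 0],
    [[0, 0, -0.003], 0, 0]
  ]
}}

```text
t: 22.7
position: [0.5867, -0.0338, 0.1219]
tool_rot: [[0.017, 0.059, -0.998], [0.006, -0.998, -0.059], [-1.0, -0.005, -0.017]]
wrist_force: [-4.6, 0.5, 20.0]
grip_width: -0.0002
```

>>> {"op": "step_arm", "data": {
  "rows": [
    [[0, 0, -0.0005], 0, 0],
    [[0, 0, -0.0005], 0, 0]
  ]
}}

```text
t: 22.9
position: [0.5867, -0.0338, 0.1227]
tool_rot: [[0.018, 0.059, -0.998], [0.006, -0.998, -0.059], [-1.0, -0.005, -0.018]]
wrist_force: [-3.7, 0.9, 13.3]
grip_width: 0.0001
```

>>> {"op": "step_arm", "data": {
  "rows": [
    [[0, 0, 0.003], 0, 0],
    [[0, 0, 0.03], 0, 0],
    [[0, 0, 0.08], 0, 0],
    [[0, 0, 0.12], 0, 0],
    [[0, 0, 0.12], 0, 0],
    [[0, 0, 0.12], 0, 0]
  ]
}}

```text
t: 23.5
position: [0.587, -0.0338, 0.2437]
tool_rot: [[0.02, 0.059, -0.998], [0.006, -0.998, -0.059], [-1.0, -0.005, -0.02]]
wrist_force: [0.3, -0.2, -0.9]
grip_width: -0.0
```

Run:
```python
from h import *
o=arm.get_obs();print(o["position"],o["wrist_force"],o["grip_width"])
W,im=look("w12")
rect(W,(.5865,-.0337),.075,.064,.0725,"deck")
rect(W,(.5865,-.0337),.05,.095,.112,"roof+pads")
cv2.imwrite("pics/w12c.png",cv2.resize(im[120:280,200:360],None,fx=3.5,fy=3.5,interpolation=cv2.INTER_CUBIC))
Q=W.reshape(-1,3); Q=Q[~np.isnan(Q).any(1)]
m=(abs(Q[:,0]-.587)<.034)&(abs(Q[:,1]+.034)<.019)&(abs(Q[:,2]-.103)<.006); Q=Q[m]
print(np.median(Q[:,2]),np.linalg.lstsq(np.c_[Q[:,:2]-[.587,-.034],np.ones(len(Q))],Q[:,2],rcond=None)[0])
```

```text
[ 0.58697922 -0.03384754  0.24365067] [ 0.31377605 -0.17504646 -0.94372239] -4.3802733391454815e-06
deck 2961 mean [ 0.598  -0.0335  0.0702] rect [586.3 -34.1] [105.5  78.5] 3.4 lo/hi [[0.534, -0.0737, 0.0655], [0.6393, 0.0064, 0.0721]]
roof+pads 4599 mean [ 0.5887 -0.0334  0.1026] rect [587.  -33.7] [72.  64.1] 3.7 lo/hi [[0.5521, -0.064, 0.0977], [0.6227, -0.003, 0.1045]]
0.10296107934803544 [-0.00100957  0.00020024  0.10296642]
```

View pics/w12c.png

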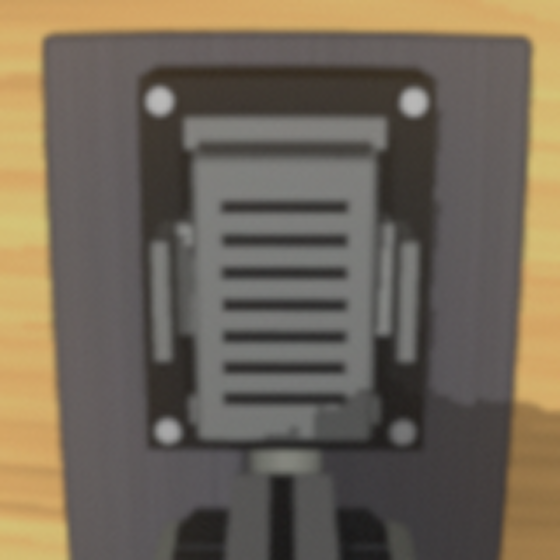

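```bash
python3 -c "
from workcell import arm
arm.close_job()"
```

```text
the job is handed in; nothing more can be done
```

The job is done and handed in at about 23.5 s of the 72 s. I pinched the cover free and stood it on the bat. I then seated the cartridge on its seal and let it go, put the cover back and pressed it down until both catches snapped in.

**Last checks from the wrist camera:**

| Check | Result |
|---|---|
| Catches | 64.1 mm over both pads, so both have sprung out (57.8 mm before the press) |
| Cover height | roof about 0.9 mm above its starting height, close to the expected 0.6 mm spring-back and inside the 2 mm limit |
| Cover level | slope about 0.001 |
| Cover position | within 1 mm of the bay centre and in line |
| Cartridge, once seated and before the cover went on | top at the expected 98 mm, about 1.2 mm off in y, inside its 4 mm limit |

- **Forces:** the grip was set at 20 N throughout. The highest wrist force I read was about 20 N, during the press.
- **Bystanders:** I did not measure them at the end. The arm kept clear of them, and those visible in the later pictures had not visibly moved.
- **Disagreements:** small sideways corrections lagged by 1–2 mm, and the tool drifted to a tilt of about 0.02 rad. I worked around both by re-measuring before the cover went in.

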